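Dock the divided sample tray over the sill of its frame

ROBOT

A 6-joint arm with a two-finger parallel gripper is mounted at the origin on a cart in front of the work surface, level with it; the furniture and walls round the work are solid. World frame = base frame: x ahead of the robot, y to its left, z up, the work surface at z = 0. Lengths are in m, angles in rad, forces in N, time in s.
With the tool pointing down it reaches from about 0.325 to 0.75 m from the base axis. Payload 7.6 kg.
Tool frame: the origin (TCP) lies on the centre line of the jaws, within the pads' length; the fingertips stand 17 mm ahead of it and the grasp point (between the pads) lies 2 mm behind it; z points along the fingers, y is the line along which they close (so a half turn about z gives the same grasp; the last joint's range is limited). The gripper opens to 85 mm and grips with 20 to 120 N. Pads are 22 mm wide; open, the fingers measure 114 mm over their backs; the gripper's body (76 mm by 85 mm) begins 54 mm behind the grasp point. The pads swing forward as they close: fully open they stand 13 mm farther back than shut.
Start: joints at [-1.233, 0.052, 1.401, -0, 1.689, -0.07], TCP at [0.208, -0.482, 0.223] pointing down, gripper open.
Joint ranges: [-2.9, 2.9], [-0.91, 2.17], [0.12, 2.37], [-1.06, 4.2], [0.26, 2.73], [-2.93, 2.93]. Speed limits (rad/s): [2.57, 2.57, 3.01, 3.14, 3.14, 3.14].

INTERFACE

Orientations are given as a 3x3 rotation matrix whose columns are the frame's x, y, z axes.
In Python, from rig import get_obs, capture, close_job gives the robot as it stands. The module is installed in compiled form; this text tells all that it offers.
- The arm moves only by the tool arm_command, never from a script. Its argument "increments" is a list of rows, each an object with "dp": the shift along the tool's x, y, z scaled (see below), a list of three; "twist": the turn, a rotation vector about the tool's x, y, z scaled (see below), a list of three; "hand": the opening, from 0 (shut) to 1 (fully open). In form: [{"dp": [tx, ty, tz], "twist": [wx, wy, wz], "hand": hand}, ...]. A call has 1 to 20 rows; each row shifts and turns the commanded pose from where the row before left it, along the tool's axes as they then stand; what a row does not reach is not made up. The controller multiplies each number of a shift by 0.06 m and each number of a turn by 4 degrees. A row lasts 1/8 s, in which the tool goes at most 62.5 mm and 10.7 degrees, less where a joint would pass 70% of its speed; a pose out of reach is approached as far as the arm can. A call with a number of a shift or a turn outside -1 to 1 is refused whole. A call with a gripper value outside its range is refused whole. The fingers move at their own pace and stop on an object; the grip force is fixed at half the most. Time passes only in rows, so rows that do not move let the fingers close. It gives the time, the measured TCP pose, the force, the opening and the grip force at its end, in the units of the state.
- get_obs(): the state, without advancing time (a new reading comes with each control period).
- capture(name): name is "side" or "top"; returns a dict with "color" (400x640x3 uint8, red, green, blue), "camera_matrix" (3x3 intrinsics, pixels), "R" (3x3) and "t" (3): a world point X has camera coordinates R X + t. Camera axes: x right, y down, z forward; pixel columns grow to the right and rows downward; lengths in m; the calibration is good to about 2 mm. A picture is of the moment at which its call begins. There is no depth.
- close_job(): hands the job in; it is judged then, once.
The state is a dict: "time": time; "joints": joint angles; "joint_velocities": joint speeds; "effort": joint torques, N m; "ee_pos": TCP position; "tcp_rot": TCP orientation; "contact_force": force on the tool from outside, world axes, zero at the start; "wrist_torque": the same for the moment, N m; "grip_width": finger opening in m; "grasp_force": force on a finger pad.
Only numpy, scipy, OpenCV 4.12 (cv2) and the standard library are available. Lean on these libraries where they do the work, as an engineer would, in place of code of your own. Each camera call takes 0.05 s, during which the arm holds its last target. There are 200 camera calls.

TASK

Put the divided wooden tray with the stone samples away in the low wooden frame in front of it: lift just its front edge onto the sill of the frame and let go, so that the tray leans there with its rear edge still on the bench, then push it from behind over the sill until the whole tray has dropped in and lies flat on the bench inside the frame. Do not carry the tray through the air, and leave the dark jar and the wax tin beside it where they stand.

Things in the scene. Friction and masses are not known exactly. Their poses are not given: they have to be found in the camera images.
- tote: Open plywood tray, slippery lacquered outside, 140 long (x) x 160 wide (y) x 60 mm high, walls 8 mm, 0.65 kg; a raw 12 mm partition, 70 mm high, runs along its middle (the other tray has none). Two loose stones in its rear half. Stands 15 to 30 mm before the sill, up to 20 mm off the frame's middle line and 7 degrees off square. Origin: centre of underside; x to its front (the frame), y left.
- tote_grip (a point): Where to pinch the tray: on the partition, 40 mm ahead of the tray's centre, 30 mm behind its front face, 10 mm below the partition's top edge, 60 mm above the tray's underside. Axes as the tray's; the 12 mm thickness is along y, 66 mm free on each side. The front wall's inner face is 22 mm ahead, the stones 25 mm or more behind (their tops 28 mm above the underside).
- bay: Low wooden frame fixed to the bench, no floor. Front: a sill 20 mm thick, 10 mm high, that stops a tray not lifted; behind it rails and back stop, 30 mm high. Inside: x 10 to 175 mm, 184 mm wide. Origin: on the bench under the middle of the sill; x points inward, y left, z up. The tray lies flat inside with its centre at x 80 to 105 mm. Tipping over the sill, the tray's rear edge rises to 20 mm: push near 35 mm height.
- jar_black: Bystander: dark jar with a black screw lid, 60 mm across, 90 mm high, loose, standing to the left of the tray. Origin: centre of its underside. Farther left (y above 0) stand fixed bottles, up to 230 mm high, and other bench things: pass over them.
- wax_tin: Bystander: flat round tin of wax, 67 mm across, 44 mm high, loose, standing to the right of the tray. Origin: centre of its underside.

How it is judged:
On the way, in this order (a step that is already met when the one before it is completed fails the run):
1. the tray, let go, leans with its front edge on the sill and its rear edge on the bench (height (world z) of tote_grip above 0.065 m and height (world z) of tote between 0.003 and 0.012 m and x of tote in the frame of bay below -0.02 m and contact force between tote and the fingers below 0.3 N), for 0.2 s.
2. the tray crosses the sill with the gripper behind it (x of tote in the frame of bay between -0.015 and 0.065 m and x of the grasp point in the frame of tote below -0.05 m), for 0.1 s.
At the end, for the whole second after the job is handed in: The divided tray lies flat on the bench (tilt under 2.3 degrees, underside within 5 mm of the bench) wholly inside the frame behind the sill, its centre 75 to 110 mm in along the frame's x and within 20 mm of its middle line (x of tote in the frame of bay between 0.075 and 0.11 m and y of tote in the frame of bay between -0.02 and 0.02 m and height (world z) of tote below 0.005 m and angle between tote's own z axis and vertical below 0.04 rad); the robot touches nothing.
It fails at once if the tray is carried: the centre of its underside rises more than 50 mm (height (world z) of tote above 0.05 m).
It fails at once if the dark jar is shifted more than 20 mm (distance of jar_black from where it was at the start of the episode above 0.02 m).
It fails at once if the wax tin is shifted more than 20 mm (distance of wax_tin from where it was at the start of the episode above 0.02 m).
It also fails if it takes over 45 s, if anything falls off the work surface, if the arm or the gripper's body presses on something with over 40 N, if the wrist force passes 120 N, or if a joint passes its speed limit or range.

## Working session

There is one attempt and no reset: what is moved stays moved. The work goes in short steps, Python scripts to look and compute and a tool call to move; the robot and the scene stay as the last step left them, time stands still between calls to the robot, and variables do not carry over. Pictures are saved under pics/ and viewed, at most 13 in all, crops included, and the job is handed in when it is done.

Besides the shell and the picture viewer there is one more tool, called after "Call:" as name(argument=value, ...) on one line, values as JSON. arm_command: Moves the arm, as the interface text tells. Shifts and turns lie within -1 to 1; 1 stands for 0.06 m of shift or 4 degrees of turn. Its arguments: {"type":"object","properties":{"increments":{"type":"array"}},"required":["increments"]}

```bash
mkdir -p pics; python3 - <<'E'
from rig import *
import cv2,pickle
for n in("top","side"):
    c=capture(n); cv2.imwrite(f"pics/{n}0.png",c["color"][:,:,::-1]); pickle.dump(c,open(n+"0.pkl","wb"))
    print(n,(-c["R"].T@c["t"]).round(3),c["R"].round(3).tolist(),c["camera_matrix"].round(1).tolist())
o=get_obs();print(o["ee_pos"],o["tcp_rot"],o["time"])
E
```

```text
top [ 0.5   -0.206  0.904] [[-0.025, -1.0, 0.006], [-0.999, 0.024, -0.036], [0.036, -0.007, -0.999]] [[371.7, 0.0, 323.0], [0.0, 371.7, 197.3], [0.0, 0.0, 1.0]]
side [0.552 0.583 0.391] [[-1.0, -0.0, -0.01], [0.009, 0.392, -0.92], [0.004, -0.92, -0.392]] [[497.1, 0.0, 316.7], [0.0, 497.1, 196.2], [0.0, 0.0, 1.0]]
[ 0.20814437 -0.48167906  0.22206485] [[ 9.17987762e-01  3.96608440e-01 -4.62943762e-04]
 [ 3.96608700e-01 -9.17986847e-01  1.29901612e-03]
 [ 9.02244739e-05 -1.37608843e-03 -9.99999049e-01]] 0.1
```

View pics/top0.png

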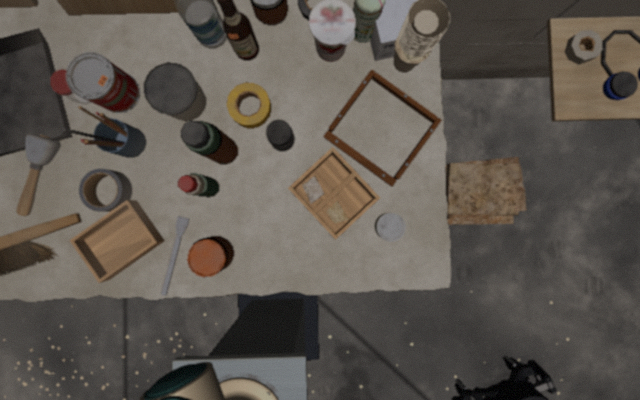

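View pics/side0.png

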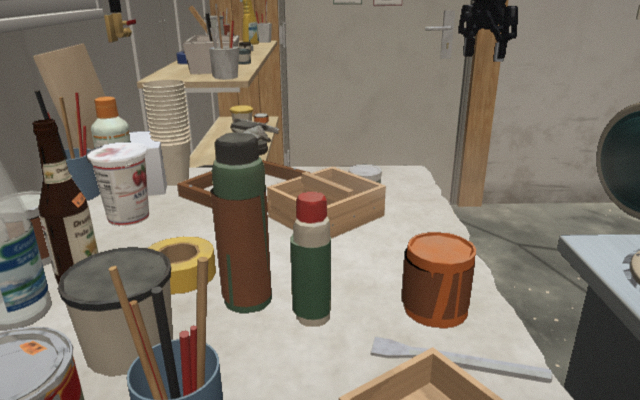

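The top view shows the divided tray near (335,193), the frame at (383,127), the jar at (280,135) and the tin at (390,226). The frame lies up and to the right of the tray. I'll enlarge that area.

```bash
python3 - <<'E'
import cv2
im=cv2.imread("pics/top0.png")[60:250,260:450]
im=cv2.convertScaleAbs(cv2.resize(im,(798,798*1),interpolation=cv2.INTER_CUBIC),alpha=1.4)
im=im[30:630]
cv2.imwrite("pics/crop0.png",im)
E
```

```text
(no output)
```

View pics/crop0.png

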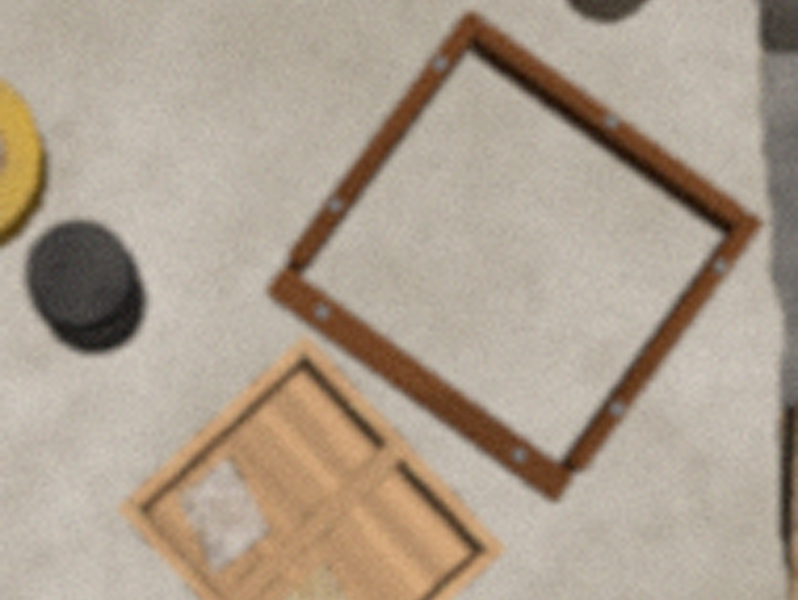

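```bash
python3 - <<'E'
import cv2
im=cv2.imread("pics/top0.png")[140:250,280:420]
im=cv2.convertScaleAbs(cv2.resize(im,None,fx=5.4,fy=5.4,interpolation=cv2.INTER_CUBIC),alpha=1.4)
cv2.imwrite("pics/crop1.png",im)
E
```

```text
(no output)
```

View pics/crop1.png

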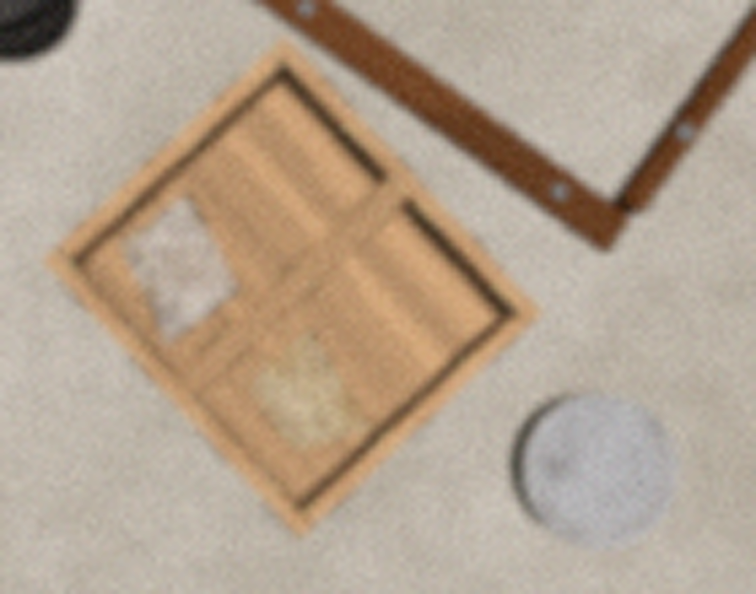

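The crop shows the tray's top corners at FL (285,45), FR (540,312), RR (303,535) and RL (45,258). The partition runs from (395,180) to (195,385). The sill corners in the first crop are (270,290) and (557,500). I'll fit poses to these.

```bash
cat > h.py <<'E'
import numpy as np,pickle
from rig import *
def ray(c,uv,z):
    K,R,t=(np.array(c[k]) for k in("camera_matrix","R","t"))
    d=R.T@np.linalg.inv(K)@np.array([*uv,1.]); o=-R.T@t.ravel()
    return (o+d*(z-o[2])/d[2])[:2]
def rig2d(model,pts):
    m=np.array(model)*1.;p=np.array(pts);mc=m.mean(0);pc=p.mean(0)
    A=(m-mc);B=(p-pc)
    a=np.arctan2((A[:,0]*B[:,1]-A[:,1]*B[:,0]).sum(),(A*B).sum())
    R=np.array([[np.cos(a),-np.sin(a)],[np.sin(a),np.cos(a)]])
    t=pc-R@mc
    return a,R,t,(m@R.T+t-p)
E
python3 - <<'E'
from h import *
c=pickle.load(open("top0.pkl","rb"))
c0=lambda u,v:(260+(u+.5)/4.2-.5,60+(v+30.5)/4.2-.5)
c1=lambda u,v:(280+(u+.5)/5.4-.5,140+(v+.5)/5.4-.5)
P=[ray(c,c1(*q),.06) for q in((285,45),(540,312),(303,535),(45,258))]
a,R,t,r=rig2d([(.07,.08),(.07,-.08),(-.07,-.08),(-.07,.08)],P)
print("tote",np.degrees(a),t,"res\n",r.round(4))
p1,p2=ray(c,c1(395,180),.07),ray(c,c1(195,385),.07)
print("part angle",np.degrees(np.arctan2(*(p1-p2)[::-1])),np.linalg.norm(p1-p2),((p1-t)@R,(p2-t)@R))
L,Rt=ray(c,c0(270,290),.01),ray(c,c0(557,500),.01)
BL,BR=ray(c,c0(472,12),.03),ray(c,c0(762,222),.03)
print("frame sizes",np.linalg.norm(L-Rt),np.linalg.norm(BL-BR),np.linalg.norm(L-BL),np.linalg.norm(Rt-BR))
w=np.linalg.norm(L-Rt)/2;wb=np.linalg.norm(BL-BR)/2; l=(np.linalg.norm(L-BL)+np.linalg.norm(Rt-BR))/2-.01
b,Rb,tb,rb=rig2d([(-.01,w),(-.01,-w),(l,wb),(l,-wb)],[L,Rt,BL,BR])
print("bay",np.degrees(b),tb,rb.round(4))
# inner corner check
for q in((475,50),(728,228)): print("inner back",(ray(c,c0(*q),.03)-tb)@Rb)
print("tote in bay",(t-tb)@Rb,"front corners",[(t+R@np.array(k)-tb)@Rb for k in((.07,.08),(.07,-.08))])
g=t+R@[.04,0];print("grip",g)
print("jar",ray(c,c0(80,272),.09),"tin",ray(c,c1(598,468),.044))
o=get_obs();T=o["tcp_rot"]; print("tool yaw x",np.degrees(np.arctan2(T[1,0],T[0,0])))
print("dp tool to grip z.06:",(T.T@(np.array([*g,.06])-o["ee_pos"]))/.06)
E
```

```text
tote -48.50339594024865 [ 0.53963247 -0.23724343] res
 [[ 0.0038 -0.0003]
 [-0.0005 -0.0018]
 [-0.0021  0.0008]
 [-0.0012  0.0012]]
part angle -45.702882703346965 0.11936999594621195 (array([0.06095034, 0.00368583]), array([-0.05827709, -0.00214644]))
frame sizes 0.2046569261994184 0.2029150750354848 0.1927425882770883 0.1930358298907934
bay -37.661726113291195 [ 0.62587968 -0.30540584] [[-0.0001  0.0001]
 [ 0.0002 -0.    ]
 [-0.     -0.0001]
 [-0.     -0.0001]]
inner back [0.16621611 0.08732558]
inner back [ 0.1686921  -0.08785405]
tote in bay [-0.10992316  0.00126263] front corners [array([-0.02612496,  0.06666799]), array([-0.05622027, -0.09047612])]
grip [ 0.56613549 -0.26720323]
jar [ 0.67621858 -0.11786447] tin [ 0.45963637 -0.36630396]
tool yaw x 23.36634247970407
dp tool to grip z.06: [ 6.89466391 -0.91134456  2.70295951]
```

The readings give 10.8° from the corners and 8° from the partition, against a 7° limit. I'll refine by segmenting on colour.

```bash
cat >> h.py <<'E'
import cv2
def hull(c,lo,hi,win):
    x0,y0,x1,y1=win; s=6
    im=cv2.resize(c["color"][y0:y1,x0:x1],None,fx=s,fy=s,interpolation=cv2.INTER_CUBIC)
    m=cv2.inRange(cv2.cvtColor(cv2.GaussianBlur(im,(0,0),3),cv2.COLOR_RGB2HSV),lo,hi)
    k=max(cv2.findContours(m,cv2.RETR_EXTERNAL,cv2.CHAIN_APPROX_NONE)[0],key=cv2.contourArea)[:,0]
    return (k+.5)/s-.5+[x0,y0]
def rect(c,k,z):
    w=np.array([ray(c,q,z) for q in k],np.float32)
    return cv2.minAreaRect(w*1000),w
E
python3 - <<'E'
from h import *
c=pickle.load(open("top0.pkl","rb"))
h=cv2.cvtColor(c["color"],cv2.COLOR_RGB2HSV)
for n,q in dict(bench=(300,230),bench2=(400,130),tray=(360,180),rim=(322,164),frame=(352,146),rail=(413,160),shadow=(392,90)).items(): print(n,h[q[1],q[0]],c["color"][q[1],q[0]])
for s in (55,65,75):
    k=hull(c,(5,s,60),(25,255,255),(280,140,380,245)); r,w=rect(c,k,.06); print("tote",s,r)
    k=hull(c,(0,s+10,15),(20,255,140),(318,65,445,190)); r,w=rect(c,k,.02); print("bay z.02",s,r)
E
```

```text
bench [ 18  25 132] [132 127 119]
bench2 [ 18  28 137] [137 131 122]
tray [ 15  97 126] [126 102  78]
rim [ 15 109 124] [124  98  71]
frame [ 13  33 122] [122 113 106]
rail [ 13  42 116] [116 105  97]
shadow [ 12 181  45] [45 26 13]
tote 55 ((540.0680541992188, -236.75311279296875), (162.7598419189453, 142.2657928466797), 41.417747497558594)
bay z.02 55 ((695.5252685546875, -357.8184814453125), (210.79641723632812, 203.3423309326172), 52.583683013916016)
tote 65 ((540.0947875976562, -236.72467041015625), (161.22216796875, 140.7192840576172), 41.41658020019531)
bay z.02 65 ((695.4677124023438, -357.68707275390625), (209.60079956054688, 202.35336303710938), 52.50632858276367)
tote 75 ((540.1123657226562, -236.72491455078125), (159.90347290039062, 139.35020446777344), 41.33525466918945)
bay z.02 75 ((695.3639526367188, -357.6365661621094), (208.5948944091797, 201.33718872070312), 52.497955322265625)
```

Call:
arm_command(increments=[{"dp":[0.69,-0.09,0],"twist":[0,0,0],"hand":0.7},{"dp":[0.69,-0.09,0],"twist":[0,0,0],"hand":0.7},{"dp":[0.69,-0.09,0],"twist":[0,0,0],"hand":0.7},{"dp":[0.69,-0.09,0],"twist":[0,0,0],"hand":0.7},{"dp":[0.69,-0.09,0],"twist":[0,0,0],"hand":0.7},{"dp":[0.69,-0.09,0],"twist":[0,0,0],"hand":0.7},{"dp":[0.69,-0.09,0],"twist":[0,0,0],"hand":0.7},{"dp":[0.69,-0.09,0],"twist":[0,0,0],"hand":0.7},{"dp":[0.69,-0.09,0],"twist":[0,0,0],"hand":0.7},{"dp":[0.69,-0.09,0],"twist":[0,0,0],"hand":0.7}])

```text
time: 1.35
ee_pos: [0.5678, -0.2673, 0.2222]
tcp_rot: [[0.918, 0.397, -0.001], [0.397, -0.918, 0.0], [-0.001, -0.001, -1.0]]
contact_force: [0.5, -0.9, 0.8]
grip_width: 0.0598
grasp_force: 0.0
```

Call:
arm_command(increments=[{"dp":[0,0,0],"twist":[0,0,1],"hand":0.7},{"dp":[0,0,0],"twist":[0,0,1],"hand":0.7},{"dp":[0,0,0],"twist":[0,0,1],"hand":0.7},{"dp":[0,0,0],"twist":[0,0,1],"hand":0.7},{"dp":[0,0,0],"twist":[0,0,1],"hand":0.7},{"dp":[0,0,0],"twist":[0,0,1],"hand":0.7},{"dp":[0,0,0],"twist":[0,0,1],"hand":0.7},{"dp":[0,0,0],"twist":[0,0,1],"hand":0.7},{"dp":[0,0,0],"twist":[0,0,1],"hand":0.7},{"dp":[0,0,0],"twist":[0,0,1],"hand":0.7},{"dp":[0,0,0],"twist":[0,0,1],"hand":0.7},{"dp":[0,0,0],"twist":[0,0,1],"hand":0.7},{"dp":[0,0,0],"twist":[0,0,1],"hand":0.7},{"dp":[0,0,0],"twist":[0,0,1],"hand":0.7},{"dp":[0,0,0],"twist":[0,0,1],"hand":0.7},{"dp":[0,0,0],"twist":[0,0,1],"hand":0.7},{"dp":[0,0,0],"twist":[0,0,1],"hand":0.7},{"dp":[0,0,0],"twist":[0,0,1],"hand":0.7},{"dp":[0,0,0],"twist":[0,0,0],"hand":0.7}])

```text
time: 3.72
ee_pos: [0.5667, -0.2681, 0.2222]
tcp_rot: [[0.661, -0.75, -0.001], [-0.75, -0.661, 0.0], [-0.001, 0.0, -1.0]]
contact_force: [0.3, 0.7, 0.5]
grip_width: 0.0596
grasp_force: 0.0
```

```bash
python3 - <<'E'
from h import *
o=get_obs();T=o["tcp_rot"];print(o["time"],o["ee_pos"],np.degrees(np.arctan2(T[1,0],T[0,0])),o["grip_width"],o["joints"].round(2) if hasattr(o["joints"],"round") else o["joints"])
a=np.radians(-48.6);R=np.array([[np.cos(a),-np.sin(a)],[np.sin(a),np.cos(a)]])
g=np.array([.5401,-.2367])+R@[.04,0]
print(g,T.T@(np.array([*g,.058])-o["ee_pos"])/.06)
E
```

```text
3.725 [ 0.5667315  -0.26811769  0.22224492] -48.60014557992357 0.059647706725428 [-0.5   0.35  1.07 -0.    1.73  1.92]
[ 0.56655247 -0.26670444] [-0.01728673 -0.01441522  2.73742578]
```

Call:
arm_command(increments=[{"dp":[-0.02,-0.015,0.45],"twist":[0,0,0],"hand":0.7},{"dp":[0,0,0.45],"twist":[0,0,0],"hand":0.7},{"dp":[0,0,0.45],"twist":[0,0,0],"hand":0.7},{"dp":[0,0,0.45],"twist":[0,0,0],"hand":0.7},{"dp":[0,0,0.4],"twist":[0,0,0],"hand":0.7},{"dp":[0,0,0.3],"twist":[0,0,0],"hand":0.7},{"dp":[0,0,0.24],"twist":[0,0,0],"hand":0.7},{"dp":[0,0,0],"twist":[0,0,0],"hand":0.7},{"dp":[0,0,0],"twist":[0,0,0],"hand":0},{"dp":[0,0,0],"twist":[0,0,0],"hand":0},{"dp":[0,0,0],"twist":[0,0,0],"hand":0},{"dp":[0,0,0],"twist":[0,0,0],"hand":0},{"dp":[0,0,0],"twist":[0,0,0],"hand":0},{"dp":[0,0,0],"twist":[0,0,0],"hand":0}])

```text
time: 5.48
ee_pos: [0.5671, -0.2671, 0.0595]
tcp_rot: [[0.661, -0.751, 0.001], [-0.751, -0.661, -0.001], [0.002, -0.0, -1.0]]
contact_force: [-1.2, 0.3, 5.0]
grip_width: 0.0087
grasp_force: 59.0
```

```bash
python3 - <<'E'
from h import *
o=get_obs();T=np.array(o["tcp_rot"]);p=np.array(o["ee_pos"]);print(o["time"],p,o["grip_width"],o["grasp_force"])
tb=np.array([.6259,-.3054]);b=np.radians(-37.66);Rb=np.array([[np.cos(b),-np.sin(b)],[np.sin(b),np.cos(b)]])
print("grip in bay",(p[:2]-tb)@Rb,"target grip bay (-.028,0) delta in bay axes /.06:",(np.array([-.028,0])-(p[:2]-tb)@Rb)/.06)
E
```

```text
5.475 [ 0.56713579 -0.26705794  0.05951385] 0.008732288377943072 59.003785103559494
grip in bay [-0.06994672 -0.00554994] target grip bay (-.028,0) delta in bay axes /.06: [0.69911203 0.09249895]
```

Call:
arm_command(increments=[{"dp":[-0.03,0,-0.05],"twist":[0,0.41,0],"hand":0},{"dp":[-0.03,0,-0.05],"twist":[0,0.41,0],"hand":0},{"dp":[-0.03,0,-0.05],"twist":[0,0.41,0],"hand":0},{"dp":[-0.03,0,-0.055],"twist":[0,0.41,0],"hand":0},{"dp":[-0.03,0,-0.055],"twist":[0,0.41,0],"hand":0},{"dp":[0,0,0],"twist":[0,0,0],"hand":0}])

```text
time: 6.22
ee_pos: [0.5599, -0.2587, 0.0736]
tcp_rot: [[0.654, -0.75, 0.094], [-0.742, -0.661, -0.107], [0.143, 0.0, -0.99]]
contact_force: [-0.2, -0.6, -4.2]
grip_width: 0.0082
grasp_force: 58.6
```

```bash
cat >> h.py <<'E'
tb=np.array([.6259,-.3054]);b=np.radians(-37.66);Rb=np.array([[np.cos(b),-np.sin(b)],[np.sin(b),np.cos(b)]])
from scipy.spatial.transform import Rotation as Ro
def goal(x,y,z,pitch,n,yaw=None):
    "bay x,y of TCP, height, nose-up pitch deg -> increments per row over n rows"
    o=get_obs();T=np.array(o["tcp_rot"]);p=np.array(o["ee_pos"])
    yw=np.degrees(b) if yaw is None else yaw
    G=(Ro.from_euler("ZYX",[yw,-pitch,180],degrees=True)).as_matrix()
    t=np.array([*(tb+Rb@[x,y]),z])
    w=Ro.from_matrix(T.T@G).as_rotvec(degrees=True)/4
    f=o["contact_force"]
    print("t",o["time"],"tcp",p.round(4),"bay",((p[:2]-tb)@Rb).round(4),"yaw",np.degrees(np.arctan2(T[1,0],T[0,0])).round(2),"pitch",np.degrees(np.arcsin(T[2,0])).round(2),"w",o["grip_width"],"f",np.array(f).round(1))
    print("total dp(start axes)",(T.T@(t-p)/.06).round(3),"(end axes)",(G.T@(t-p)/.06).round(3),"twist",w.round(3),"| per row",(T.T@(t-p)/.06/n).round(3),(w/n).round(3))
E
python3 -c "
from h import *
goal(-.037,0,.075,8.2,8)
c=capture('top');pickle.dump(c,open('top1.pkl','wb'));s=capture('side')['color'][130:260,220:420]
cv2.imwrite('pics/a1.png',np.hstack([cv2.resize(c['color'][70:250,260:450],(600,568))[:,:,::-1]])); cv2.imwrite('pics/s1.png',cv2.resize(s,None,fx=4,fy=4)[:,:,::-1])"
```

```text
t 6.225 tcp [ 0.5599 -0.2587  0.0736] bay [-0.0808 -0.0034] yaw -48.6 pitch 8.21 w 0.008239151505837733 f [-0.2 -0.6 -4.2]
total dp(start axes) [ 0.702 -0.194  0.077] (end axes) [ 0.726 -0.056  0.08 ] twist [ 0.391 -0.003 -2.708] | per row [ 0.088 -0.024  0.01 ] [ 0.049 -0.    -0.339]
```

View pics/s1.png

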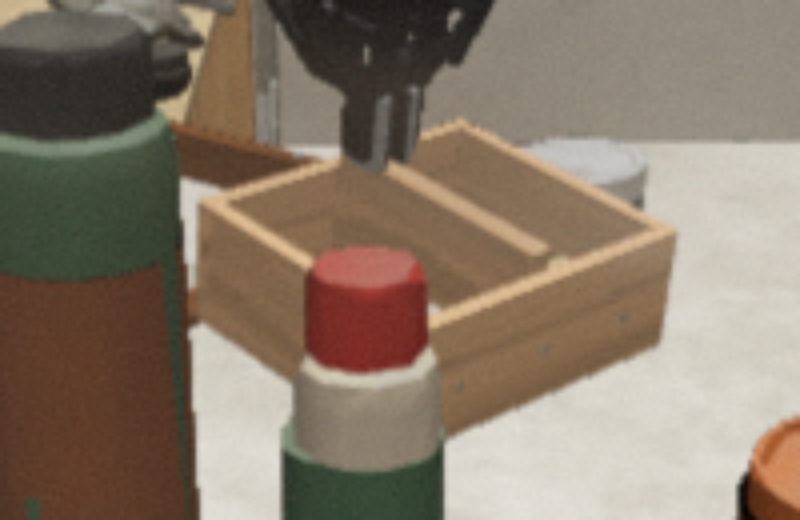

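The pinch holds and the front edge is up, with only part of the weight carried. Next I'll turn the tray square and move it over the sill.

Call:
arm_command(increments=[{"dp":[0.088,-0.022,0.01],"twist":[0.05,0,-0.34],"hand":0},{"dp":[0.088,-0.02,0.01],"twist":[0.05,0,-0.34],"hand":0},{"dp":[0.088,-0.018,0.01],"twist":[0.05,0,-0.34],"hand":0},{"dp":[0.09,-0.016,0.01],"twist":[0.05,0,-0.34],"hand":0},{"dp":[0.09,-0.015,0.01],"twist":[0.05,0,-0.34],"hand":0},{"dp":[0.09,-0.013,0.01],"twist":[0.05,0,-0.34],"hand":0},{"dp":[0.09,-0.011,0.01],"twist":[0.05,0,-0.34],"hand":0},{"dp":[0.09,-0.01,0.01],"twist":[0.05,0,-0.34],"hand":0},{"dp":[0,0,0],"twist":[0,0,0],"hand":0},{"dp":[0,0,0],"twist":[0,0,0],"hand":0}])

```text
time: 7.58
ee_pos: [0.5969, -0.2841, 0.0754]
tcp_rot: [[0.783, -0.611, 0.115], [-0.605, -0.792, -0.088], [0.144, -0.001, -0.99]]
contact_force: [0.7, -1.6, -4.4]
grip_width: 0.0087
grasp_force: 58.8
```

```bash
python3 -c "
from h import *
goal(-.033,0,.067,4.5,4)
c=capture('top');pickle.dump(c,open('top2.pkl','wb'))
cv2.imwrite('pics/a2.png',cv2.convertScaleAbs(cv2.resize(c['color'][65:245,260:450],(633,600))[:,:,::-1],alpha=1.4))"
```

```text
t 7.575 tcp [ 0.5969 -0.2841  0.0754] bay [-0.036  -0.0008] yaw -37.65 pitch 8.3 w 0.008654626281024785 f [ 0.7 -1.6 -4.4]
total dp(start axes) [ 0.029 -0.013  0.146] (end axes) [ 0.038 -0.013  0.143] twist [-0.009 -0.949  0.002] | per row [ 0.007 -0.003  0.036] [-0.002 -0.237  0.   ]
```

View pics/a2.png

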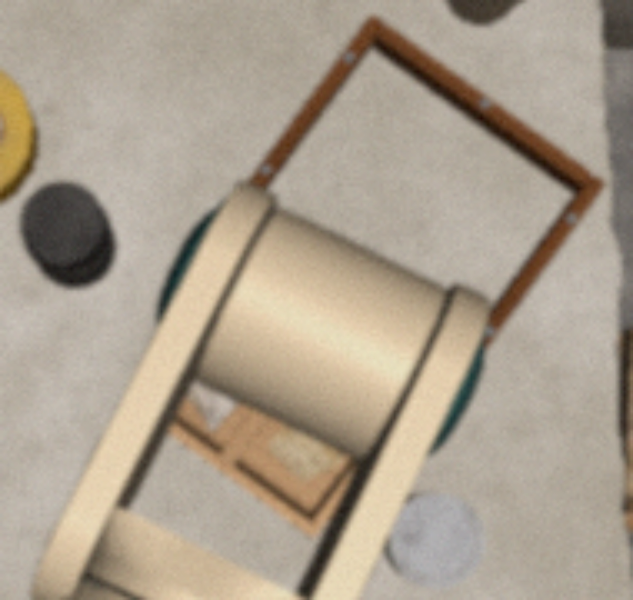

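The rear edge is now parallel to the sill and both bystanders are untouched. I'll lower the front onto the sill and let go.

Call:
arm_command(increments=[{"dp":[0.008,0,0.034],"twist":[0,-0.24,0],"hand":0},{"dp":[0.008,0,0.034],"twist":[0,-0.24,0],"hand":0},{"dp":[0.008,0,0.034],"twist":[0,-0.24,0],"hand":0},{"dp":[0.008,0,0.032],"twist":[0,-0.24,0],"hand":0},{"dp":[0,0,0],"twist":[0,0,0],"hand":0},{"dp":[0,0,0],"twist":[0,0,0],"hand":0.5},{"dp":[0,0,0],"twist":[0,0,0],"hand":0.5},{"dp":[0,0,0],"twist":[0,0,0],"hand":0.5},{"dp":[0,0,0],"twist":[0,0,0],"hand":0.5},{"dp":[0,0,0],"twist":[0,0,0],"hand":0.5}])

```text
time: 8.88
ee_pos: [0.5988, -0.2855, 0.067]
tcp_rot: [[0.79, -0.611, 0.061], [-0.609, -0.792, -0.046], [0.076, -0.001, -0.997]]
contact_force: [0.0, -0.1, 0.6]
grip_width: 0.0426
grasp_force: 0.0
```

```bash
python3 -c "
from h import *
goal(-.033,0,.17,0,4)
s=capture('side')['color'][130:260,220:420]
cv2.imwrite('pics/s3.png',cv2.resize(s,None,fx=4,fy=4,interpolation=cv2.INTER_CUBIC)[:,:,::-1])"
```

```text
t 8.875 tcp [ 0.5988 -0.2855  0.067 ] bay [-0.0336 -0.0008] yaw -37.64 pitch 4.37 w 0.04257949396364 f [ 0.  -0.1  0.6]
total dp(start axes) [ 0.141 -0.014 -1.71 ] (end axes) [ 0.011 -0.013 -1.716] twist [-0.008 -1.091  0.006] | per row [ 0.035 -0.003 -0.428] [-0.002 -0.273  0.001]
```

View pics/s3.png

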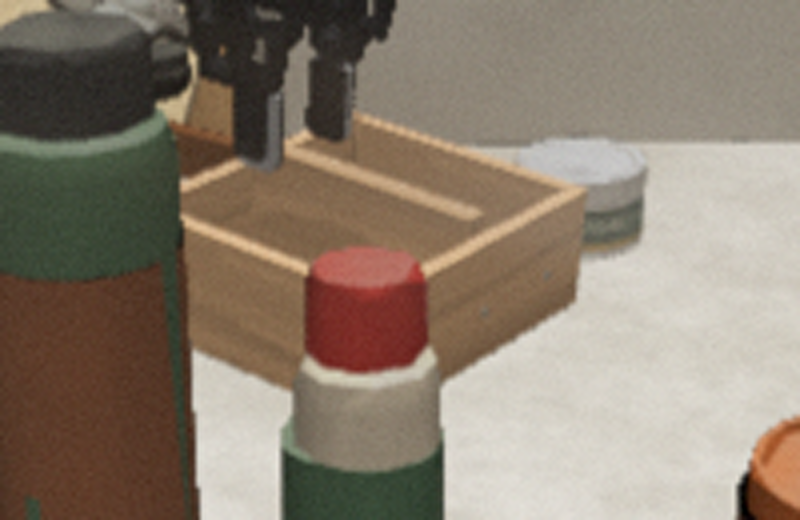

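The tray leans on the sill and the fingers are clear of the partition. I'll raise the gripper, go behind the tray and check the lean.

Call:
arm_command(increments=[{"dp":[0.03,0,-0.4],"twist":[0,0,0],"hand":0.5},{"dp":[0.03,0,-0.44],"twist":[0,-0.36,0],"hand":0.5},{"dp":[0.02,0,-0.44],"twist":[0,-0.36,0],"hand":0.5},{"dp":[0,0,-0.44],"twist":[0,-0.37,0],"hand":0.5},{"dp":[-0.6,0,0],"twist":[0,0,0],"hand":0.5},{"dp":[-0.6,0,0],"twist":[0,0,0],"hand":0.5},{"dp":[-0.6,0,0],"twist":[0,0,0],"hand":0.5},{"dp":[-0.6,0,0],"twist":[0,0,0],"hand":0.5},{"dp":[0,0,0],"twist":[0,0,0],"hand":0.5}])

```text
time: 10.05
ee_pos: [0.4828, -0.1959, 0.1707]
tcp_rot: [[0.792, -0.61, 0.001], [-0.61, -0.792, 0.0], [0.0, -0.001, -1.0]]
contact_force: [0.5, -0.1, -0.2]
grip_width: 0.0423
grasp_force: 0.0
```

```bash
python3 -c "
from h import *
goal(-.176,0,.042,0,4)
c=capture('top');pickle.dump(c,open('top4.pkl','wb'))
cv2.imwrite('pics/a4.png',cv2.convertScaleAbs(cv2.resize(c['color'][65:245,260:450],(633,600))[:,:,::-1],alpha=1.4))"
```

```text
t 10.05 tcp [ 0.4828 -0.1959  0.1707] bay [-0.1801 -0.0008] yaw -37.6 pitch 0.02 w 0.04225111257088519 f [ 0.5 -0.1 -0.2]
total dp(start axes) [ 0.068 -0.011  2.145] (end axes) [ 0.069 -0.013  2.145] twist [-0.008 -0.005  0.016] | per row [ 0.017 -0.003  0.536] [-0.002 -0.001  0.004]
```

View pics/a4.png

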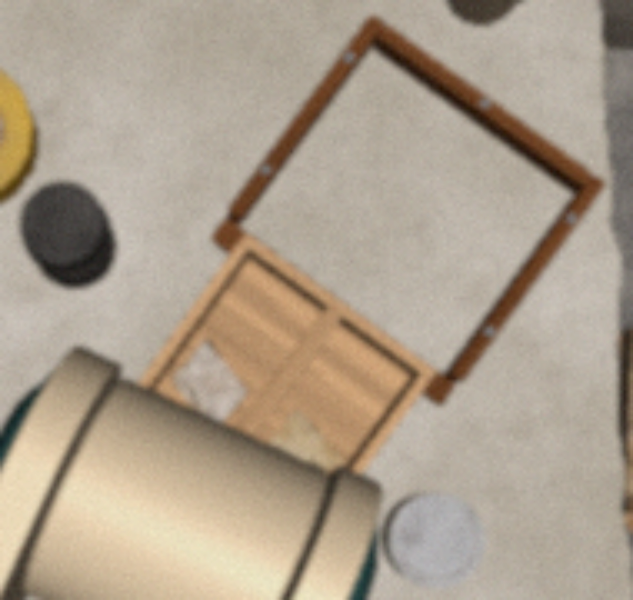

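The tray leans squarely: its front corners are at (248,237) and (435,375), inside the sill ends at (215,237) and (440,402). Next I'll go down behind it and push.

Call:
arm_command(increments=[{"dp":[0,0,0.5],"twist":[0,0,0],"hand":0.5},{"dp":[0,0,0.5],"twist":[0,0,0],"hand":0.5},{"dp":[0,0,0.5],"twist":[0,0,0],"hand":0.5},{"dp":[0,0,0.4],"twist":[0,0,0],"hand":0.5},{"dp":[0,0,0.23],"twist":[0,0,0],"hand":0.5},{"dp":[0,0,0],"twist":[0,0,0],"hand":0.5},{"dp":[0.2,0,0],"twist":[0,0,0],"hand":0.5},{"dp":[0.2,0,0],"twist":[0,0,0],"hand":0.5},{"dp":[0.1,0,0],"twist":[0,0,0],"hand":0.5},{"dp":[0.1,0,0],"twist":[0,0,0],"hand":0.5},{"dp":[0.1,0,0],"twist":[0,0,0],"hand":0.5},{"dp":[0.1,0,0],"twist":[0,0,0],"hand":0.5}])

```text
time: 11.6
ee_pos: [0.5219, -0.2261, 0.0427]
tcp_rot: [[0.792, -0.611, -0.001], [-0.611, -0.792, 0.001], [-0.001, -0.0, -1.0]]
contact_force: [-4.1, 3.7, 2.7]
grip_width: 0.0425
grasp_force: 2.7
```

```bash
python3 -c "
from h import *
goal(.009,0,.043,0,12)
s=capture('side')['color'][130:260,220:420]
cv2.imwrite('pics/s5.png',cv2.resize(s,None,fx=4,fy=4,interpolation=cv2.INTER_CUBIC)[:,:,::-1])"
```

```text
t 11.6 tcp [ 0.5219 -0.2261  0.0427] bay [-0.1308 -0.0007] yaw -37.63 pitch -0.08 w 0.04253233476073778 f [-4.1  3.7  2.7]
total dp(start axes) [ 2.33  -0.011 -0.008] (end axes) [ 2.33  -0.012 -0.005] twist [-0.007  0.02   0.007] | per row [ 0.194 -0.001 -0.001] [-0.001  0.002  0.001]
```

View pics/s5.png

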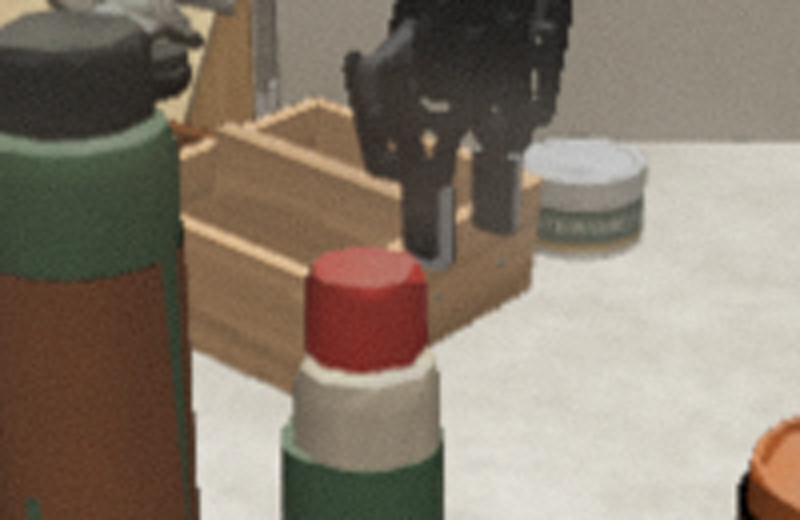

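Both fingers bear on the rear wall, with about 5.5 N of push. Continuing.

Call:
arm_command(increments=[{"dp":[0.13,0,0],"twist":[0,0,0],"hand":0.5},{"dp":[0.13,0,0],"twist":[0,0,0],"hand":0.5},{"dp":[0.13,0,0],"twist":[0,0,0],"hand":0.5},{"dp":[0.13,0,0],"twist":[0,0,0],"hand":0.5},{"dp":[0.13,0,0],"twist":[0,0,0],"hand":0.5},{"dp":[0.13,0,0],"twist":[0,0,0],"hand":0.5},{"dp":[0.13,0,0],"twist":[0,0,0],"hand":0.5},{"dp":[0.13,0,0],"twist":[0,0,0],"hand":0.5},{"dp":[0.13,0,0],"twist":[0,0,0],"hand":0.5},{"dp":[0.13,0,0],"twist":[0,0,0],"hand":0.5},{"dp":[0.13,0,0],"twist":[0,0,0],"hand":0.5},{"dp":[0.13,0,0],"twist":[0,0,0],"hand":0.5},{"dp":[0.13,0,0],"twist":[0,0,0],"hand":0.5},{"dp":[0.13,0,0],"twist":[0,0,0],"hand":0.5}])

```text
time: 13.4
ee_pos: [0.6088, -0.2932, 0.0426]
tcp_rot: [[0.792, -0.611, 0.0], [-0.611, -0.792, 0.0], [0.0, -0.001, -1.0]]
contact_force: [-2.8, 1.3, -0.4]
grip_width: 0.0425
grasp_force: 1.3
```

```bash
python3 -c "
from h import *
goal(.012,0,.043,0,5)
s=capture('side')['color'][130:260,180:380]
cv2.imwrite('pics/s6.png',cv2.resize(s,None,fx=4,fy=4,interpolation=cv2.INTER_CUBIC)[:,:,::-1])"
```

```text
t 13.4 tcp [ 0.6088 -0.2932  0.0426] bay [-0.021  -0.0008] yaw -37.64 pitch 0.0 w 0.0425093903339603 f [-2.8  1.3 -0.4]
total dp(start axes) [ 0.55  -0.013 -0.007] (end axes) [ 0.55  -0.013 -0.007] twist [-0.007 -0.001  0.005] | per row [ 0.11  -0.003 -0.001] [-0.001 -0.     0.001]
```

View pics/s6.png

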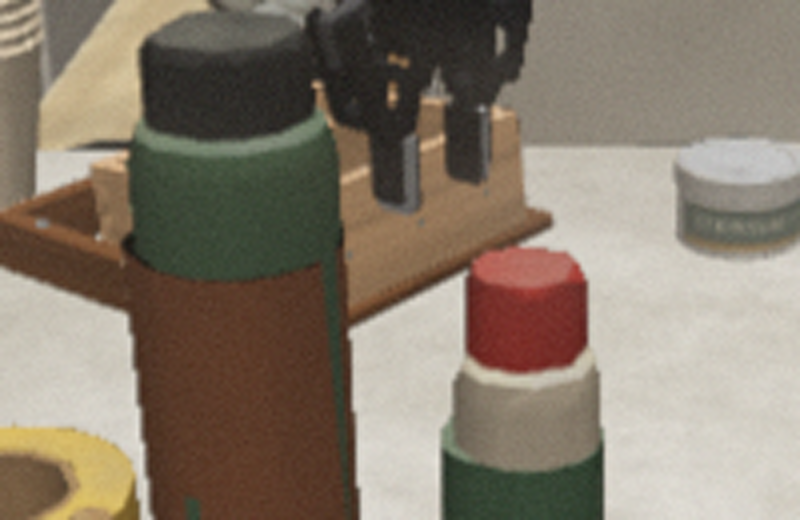

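The tray has tipped over the sill and its rear edge rides on it. I'll push the last 33 mm, then back off and rise.

Call:
arm_command(increments=[{"dp":[0.11,0,0],"twist":[0,0,0],"hand":0.5},{"dp":[0.11,0,0],"twist":[0,0,0],"hand":0.5},{"dp":[0.11,0,0],"twist":[0,0,0],"hand":0.5},{"dp":[0.11,0,0],"twist":[0,0,0],"hand":0.5},{"dp":[0.11,0,0],"twist":[0,0,0],"hand":0.5},{"dp":[0,0,0],"twist":[0,0,0],"hand":0.5},{"dp":[0,0,0],"twist":[0,0,0],"hand":0.5},{"dp":[-0.3,0,0],"twist":[0,0,0],"hand":0.5},{"dp":[-0.7,0,0],"twist":[0,0,0],"hand":0.5},{"dp":[-0.7,0,-0.3],"twist":[0,0,0],"hand":0.5},{"dp":[-0.7,0,-0.6],"twist":[0,0,0],"hand":0.5},{"dp":[-0.7,0,-0.6],"twist":[0,0,0],"hand":0.5},{"dp":[-0.5,0,-0.4],"twist":[0,0,0],"hand":0.5},{"dp":[0,0,0],"twist":[0,0,0],"hand":0.5}])

```text
time: 15.2
ee_pos: [0.4639, -0.1809, 0.1598]
tcp_rot: [[0.792, -0.61, 0.006], [-0.61, -0.792, -0.003], [0.007, -0.002, -1.0]]
contact_force: [0.9, 0.3, 0.5]
grip_width: 0.0425
grasp_force: 0.0
```

```bash
python3 -c "
from h import *
goal(-.1,0,.2,0,5)
c=capture('top')
k=hull(c,(5,75,75),(25,255,255),(290,70,445,200)); r,w=rect(c,k,.06); print(r,'in bay',(np.array(r[0])/1000-tb)@Rb)
cv2.imwrite('pics/a7.png',cv2.convertScaleAbs(cv2.resize(c['color'][65:245,260:450],(633,600),interpolation=cv2.INTER_CUBIC)[:,:,::-1],alpha=1.4))"
```

```text
t 15.2 tcp [ 0.4639 -0.1809  0.1598] bay [-0.2043 -0.0004] yaw -37.59 pitch 0.38 w 0.04248431763494162 f [0.9 0.3 0.5]
total dp(start axes) [ 1.743 -0.007 -0.658] (end axes) [ 1.739 -0.007 -0.67 ] twist [-0.027 -0.095  0.016] | per row [ 0.349 -0.001 -0.132] [-0.005 -0.019  0.003]
((686.7626342773438, -350.482421875), (200.27682495117188, 193.53465270996094), 52.25239181518555) in bay [0.07572613 0.00149601]
```

View pics/a7.png

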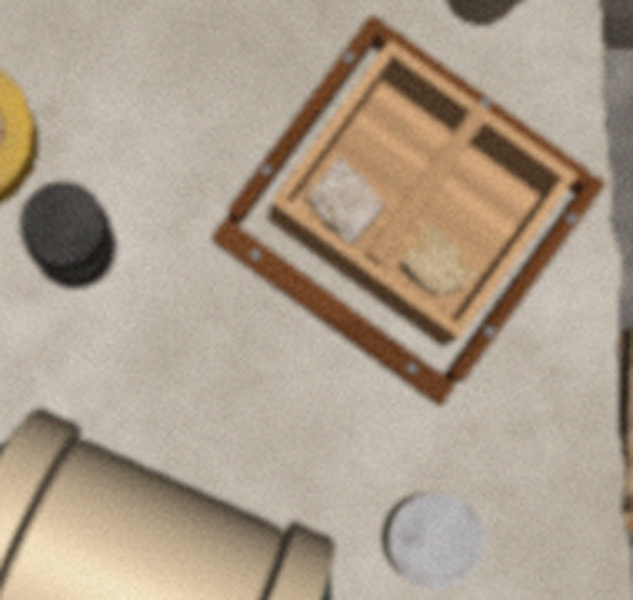

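The tray lies inside the frame, with bench visible between it and the sill. The rim corners are about (388,42), (578,182), (458,328) and (273,203). I'll check its position from those.

```bash
python3 -c "
from h import *
c=pickle.load(open('top4.pkl','rb'))
q=lambda u,v:(260+u/3.333-.35,65+v/3.333-.35)
for z in (.06,):
    P=[ray(c,q(*k),z) for k in((388,42),(578,182),(458,328),(273,203))]
    a,R,t,r=rig2d([(.07,.08),(.07,-.08),(-.07,-.08),(-.07,.08)],P)
    print(np.degrees(a),(t-tb)@Rb,r.round(4)); print([np.linalg.norm(P[i]-P[(i+1)%4]).round(4) for i in range(4)])
print('rear bottom',[((ray(c,q(*k),0)-tb)@Rb).round(4) for k in((275,215),(447,343))])
"
```

```text
-37.73581024463202 [0.09449578 0.00012162] [[ 0.0018 -0.0015]
 [ 0.0044 -0.    ]
 [-0.0075 -0.0003]
 [ 0.0013  0.0018]]
[np.float64(0.1627), np.float64(0.131), np.float64(0.1531), np.float64(0.1375)]
rear bottom [array([0.0316, 0.077 ]), array([ 0.03  , -0.0804])]
```

The centre comes out at x about 0.094 to 0.101 m and y about 0, square to the frame and flat. The robot is clear, so I'll hand in.

```bash
python3 -c "
from rig import *
print(close_job())"
```

```text
the job is handed in; nothing more can be done
None
```

The tray was leaned on the sill, let go and pushed over it; by my last camera measurement it lies flat and square inside the frame, centre about 95–100 mm in and on the middle line, with the jar and tin where they stood. I handed the job in at about 15 s of the 45 s allowed, and the rig did not report a verdict.

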